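# Open the kettle and the descaler bottle

### The job

Get the gooseneck kettle ready for descaling: lift its loose lid off by the knob and set it down, without dropping it, knob up on the bare worktop. Then press the safety cap of the white descaler bottle down and, keeping it pressed, twist it anticlockwise until it is free, and lift it off. Finish while still holding the cap, right way up and several centimetres straight above the open neck, with the bottle and the kettle left standing where they were and the mug, canister and brush left alone.

Things in the scene. Friction and masses are not known exactly. Their poses are not given: they have to be found in the camera images.
- kettle: Steel gooseneck kettle, about 1 kg, loose on its round black power base (underside 24 mm above the worktop), left or right of the middle line, bottle on the other side. Origin: centre of its underside; z up, x towards the spout. Body 140 mm wide at the foot, 86 mm at the rim, 120 mm high. Spout reaches 157 mm along +x, black handle 129 mm along -x, both lower than the lid.
- kettle_lid: Loose steel lid, about 90 g; lifts straight up. Origin: centre of the underside of its collar (72 mm wide, 10 mm deep, about 3 mm play in the kettle's mouth); z up. The plate above it, 90 mm wide, 4 mm thick, lies on the kettle's rim; its top is 14 mm above the origin. On the worktop it stands on its collar, origin at height 0.
- lid_knob: Black round knob fixed on the lid's middle, on a 12 mm wide steel stem: 26 mm wide, 18 mm high, origin at the centre of its underside, 22 mm above the lid's origin and 8 mm above the lid's plate; top 40 mm above the lid's origin. z up.
- bottle: White plastic descaler bottle, about 0.6 kg, standing loose on the worktop. Origin: centre of its underside; z up. Body 56 mm (x) by 84 mm (y), 118 mm high, blank label on the broad faces; round neck in the middle. The worktop (height 0) is clear between bottle and kettle.
- neck_rim (a point): Centre of the top of the bottle's neck, 150 mm above the bottle's origin (under the cap until that is off). Neck 32 mm wide.
- cap: Grey ribbed round push-and-turn safety cap on the bottle, about 40 g: 51 mm wide (53 over the ribs), 28.5 mm high, flat top. Origin: centre of its lower edge; z up. Closed: origin 133 mm above the bottle's, x axis along the bottle's x. Pressed down 3 mm or more (not before) it turns anticlockwise seen from above; past about 42 degrees it lifts straight off (60 to 120 is safe). Clockwise is blocked.
- cap_top (a point): Centre of the cap's flat top, 28.5 mm above its origin, 161.5 mm above the worktop when closed. The skirt below can be gripped from above at any yaw and turned by the grip's friction; the bottle, pressed onto the worktop, stands against the twist.
- cap_liner (a joint): Sprung liner disc inside the cap, which holds the cap up in its lock. Value in m: 0 closed, grows as the cap is pressed, to a firm stop at 0.0044. The press takes about 4 N to start, 10 N at 3 mm and 13 N at the stop.
- mug: White mug, 80 mm wide, 92 mm high, upright beyond the work, near the middle line; origin at the centre of its underside. Not to be disturbed.
- canister: Steel coffee canister with a wooden top, 94 mm wide, 118 mm high, to the robot's right; origin at the centre of its underside. Not to be disturbed.
- dish_brush: Wooden dish brush lying along its x axis, 210 mm long, 32 mm high, to the robot's left; origin on the worktop near its middle. Not to be disturbed.
Things that resemble listed ones, but are neither listed nor needed, are in the scene too. Of the things like the kettle_lid, leave any that is blue; of the rest the smaller one is meant.

How it is judged:
By the outcome, as a careful person would: the job done as asked, in the order asked, and still so for the second after the job is handed in, while the arm keeps its last pose, push and grip.
It also fails if it takes over 61 s, if anything falls off the work surface, if the arm or the gripper's body presses on something with over 40 N, if the wrist force passes 120 N, or if a joint passes its speed limit or range.

### The arm

A 6-joint arm with a two-finger parallel gripper is mounted at the origin on the work surface. World frame = base frame: x ahead of the robot, y to its left, z up, the work surface at z = 0. Lengths are in m, angles in degrees, forces in N, time in s.
With the tool pointing down it reaches from about 0.25 to 0.725 m from the base axis. Payload 9.7 kg.
Tool frame: the origin (TCP) lies on the centre line of the jaws, within the pads' length; the fingertips stand bot.nose_length ahead of it and the grasp point (between the pads) lies 11 mm behind it (bot.nose_length is the distance from the TCP to the fingertips, in m); z points along the fingers, y is the line along which they close (so a half turn about z gives the same grasp; the last joint's range is limited). The gripper opens to 85 mm and grips with 20 to 120 N. Pads are 22 mm wide; open, the fingers measure 114 mm over their backs; the gripper's body (76 mm by 85 mm) begins 54 mm behind the grasp point. The pads swing forward as they close: fully open they stand 13 mm farther back than shut.
Start: joints at [-67.666, 4.979, 10.078, 95.1, 0, 90], TCP at [0.209, -0.509, 0.239] pointing down, gripper open.
Joint ranges: [-179.16, 179.16], [-48.56, 103.87], [-65.8, 70.77], [-126.05, 130.52], [-82.76, 87.17], [-180, 180]. Speed limits (degrees/s): [127.2, 127.2, 147.25, 180, 180, 180].

### API

Orientations are given as [roll, pitch, yaw] about the fixed x, y, z axes, in that order (R = Rz(yaw) Ry(pitch) Rx(roll)).
In Python, from workcell import bot gives the robot as it stands. The module is installed in compiled form; this text tells all that it offers.
- The arm moves only by the shell command python3 -m inch 'ROWS' [OPENING] [FORCE]. ROWS is JSON, a list of rows, each a list of 4 numbers: the shift along the world's x, y, z in cm, then the turn about the world's z in degrees. A call has exactly 8 rows; each row is the pose to reach, as a shift and turn from the pose commanded when the call began; what a row does not reach only later rows make up. A row lasts 1/8 s, in which the tool goes at most 62.5 mm and 10.7 degrees, less where a joint would pass 70% of its speed; a pose out of reach is approached as far as the arm can. A call with a gripper value outside its range is refused whole. OPENING is the finger opening in cm, from 0 to 8.54, set as the call begins (- or left out, the last holds). The fingers move at their own pace and stop on an object; FORCE is the grip in N (left out, the last holds). Time passes only in rows, so rows that repeat a pose let the fingers close, or fill a call up. It gives the time, the measured TCP pose, the force, the opening and the grip force at its end, in the units of the state.
- bot.get_obs(): the state, without advancing time (a new reading comes with each control period).
- bot.camera(name): name is "scene" or "side" or "wrist"; returns a dict with "img" (420x560x3 uint8, red, green, blue), "fovy" (degrees; the focal length in pixels is half the picture's height over the tangent of half this angle, whatever the lens; pixels are square), "cx", "cy" (the principal point, pixels), "R" (3x3) and "t" (3): a world point X has camera coordinates R X + t; the wrist camera has in their place "mount" (4x4, takes a point from camera to tool coordinates, whose origin is the TCP and whose axes are the flange's). Camera axes: x right, y down, z forward; pixel columns grow to the right and rows downward; lengths in m; the calibration is good to about 2 mm. A picture is of the moment at which its call begins: read the wrist's pose just before it. There is no depth.
- bot.job_done(): hands the job in; it is judged then, once.
Trained networks look in a picture, given as the dict that the camera call returned (one of the last four; its "shot" number tells which), for a name from the list of things; names that differ only in an ending like _2 or _b are one class to them, and where a whole thing is asked for, a point or a joint stands for the part that bears it (a point fixed in the world has none). Each returns a list of dicts, best first, with "score" (0 to 1); they miss things now and then, are a little off and sometimes report something else, mostly with a low value. They report only what shows in the picture. A call takes as long as a camera call. They do not tell look-alikes from the thing itself.
- bot.find_in(thing, picture): "point" ([column, row] in pixels, amid what is visible of it).
- bot.landmark_of(thing, picture): "point" ([column, row] in pixels: a listed point, or the origin of a listed thing).
The state is a dict: "time": time; "q": joint angles; "qd": joint speeds; "joint_efforts": joint torques, N m; "ee_pos": TCP position; "tcp_rot": TCP orientation; "wrist_force": force on the tool from outside, world axes, zero at the start; "torque": the same for the moment, N m; "opening": finger opening in m; "grasp_force": force on a finger pad.
Only numpy, scipy, OpenCV 4.12 (cv2) and the standard library are available. Lean on these libraries where they do the work, as an engineer would, in place of code of your own. Each camera call takes 0.05 s, during which the arm holds its last target. There are 200 camera calls.

## Working session

There is one attempt and no reset: what is moved stays moved. The work goes in short steps, Python scripts to look and compute and a shell command to move; the robot and the scene stay as the last step left them, time stands still between calls to the robot, and variables do not carry over. Pictures are saved under pics/ and viewed, at most 10 in all, crops included, and the job is handed in when it is done.

```bash
mkdir -p pics
cat > h.py <<'E'
import numpy as np, cv2
from workcell import bot
from scipy.spatial.transform import Rotation as Ro
def cam(n):
    o=bot.get_obs(); p=bot.camera(n)
    if 'mount' in p:
        T=np.eye(4);T[:3,:3]=Ro.from_euler('xyz',o['tcp_rot'],degrees=True).as_matrix();T[:3,3]=o['ee_pos']
        M=T@np.array(p['mount']);R=M[:3,:3].T;t=-R@M[:3,3]
    else: R,t=np.array(p['R']),np.array(p['t'])
    p['RR'],p['tt']=R,t;return p
def ray(p,uv):
    f=p['img'].shape[0]/2/np.tan(np.radians(p['fovy'])/2)
    d=np.array([(uv[0]-p['cx'])/f,(uv[1]-p['cy'])/f,1])
    R,t=p['RR'],p['tt'];return -R.T@t,R.T@d
def at_z(p,uv,z):
    c,d=ray(p,uv);return c+d*(z-c[2])/d[2]
def proj(p,X):
    f=p['img'].shape[0]/2/np.tan(np.radians(p['fovy'])/2)
    c=p['RR']@np.array(X)+p['tt'];return [p['cx']+f*c[0]/c[2],p['cy']+f*c[1]/c[2]]
def tri(obs):
    A=np.zeros((3,3));b=np.zeros(3)
    for p,uv in obs:
        c,d=ray(p,uv);d/=np.linalg.norm(d);P=np.eye(3)-np.outer(d,d);A+=P;b+=P@c
    return np.linalg.solve(A,b)
def save(p,n): cv2.imwrite('pics/'+n+'.png',p['img'][...,::-1])
E
python3 - <<'E'
from h import *
np.set_printoptions(precision=4,suppress=True)
print(bot.nose_length)
o=bot.get_obs();print({k:np.round(v,3) for k,v in o.items()})
H=dict(kettle=.024,kettle_lid=.134,lid_knob=.156,bottle=0,cap=.133,cap_top=.1615,mug=0,canister=0,dish_brush=0)
for n in['scene','side']:
    p=cam(n);save(p,n+'0');print(n,p['fovy'],-p['RR'].T@p['tt'])
    for k,z in H.items():
        for r in bot.landmark_of(k,p)[:4]:
            print(k,np.round(r['point']),round(r['score'],2),at_z(p,r['point'],z))
E
```

```text
0.008
{'time': np.float64(0.0), 'q': array([-67.666,   5.012,  10.035,  95.101,   0.001,  89.999]), 'qd': array([-0.002, -0.035, -0.005,  0.005, -0.008, -0.022]), 'joint_efforts': array([ -0.   , -52.039,  46.48 ,   0.016,   0.   ,  -0.   ]), 'ee_pos': array([ 0.209, -0.509,  0.239]), 'tcp_rot': array([-179.922,   -0.001,   22.335]), 'wrist_force': array([ 0.811, -0.285, -0.991]), 'torque': array([-0.002,  0.045,  0.003]), 'grasp_force': np.float64(0.0), 'opening': np.float64(0.085)}
scene 57.63690045011013 [ 1.1382 -0.6971  0.7825]
kettle [314. 204.] 0.6 [0.5193 0.2385 0.024 ]
kettle_lid [320. 176.] 0.83 [0.5277 0.2511 0.134 ]
kettle_lid [299. 246.] 0.79 [ 0.6911 -0.0801  0.134 ]
kettle_lid [337. 275.] 0.72 [ 0.8259 -0.111   0.134 ]
kettle_lid [263. 206.] 0.66 [ 0.4941 -0.0015  0.134 ]
lid_knob [296. 235.] 0.71 [ 0.6738 -0.0726  0.156 ]
lid_knob [318. 167.] 0.62 [0.5102 0.2662 0.156 ]
lid_knob [263. 197.] 0.45 [0.4839 0.0112 0.156 ]
bottle [224. 298.] 0.97 [ 0.5695 -0.2521  0.    ]
cap [221. 258.] 0.79 [ 0.5648 -0.2401  0.133 ]
cap_top [222. 252.] 0.79 [ 0.5771 -0.2426  0.1615]
mug 
[... 248 characters left out ...]
ttle [246. 184.] 0.8 [0.5288 0.2575 0.024 ]
kettle_lid [242. 164.] 0.82 [0.5229 0.2586 0.134 ]
kettle_lid [287. 221.] 0.78 [ 0.5429 -0.0446  0.134 ]
kettle_lid [214. 220.] 0.65 [0.3344 0.0692 0.134 ]
kettle_lid [323. 283.] 0.55 [ 0.5283 -0.2968  0.134 ]
lid_knob [288. 214.] 0.56 [ 0.5524 -0.0358  0.156 ]
lid_knob [240. 159.] 0.51 [0.5214 0.2672 0.156 ]
lid_knob [213. 222.] 0.37 [0.3248 0.0494 0.156 ]
bottle [325. 286.] 0.94 [ 0.5783 -0.2499 -0.    ]
cap [327. 263.] 0.59 [ 0.5777 -0.2432  0.133 ]
cap_top [325. 260.] 0.71 [ 0.5656 -0.2464  0.1615]
mug [333. 212.] 0.91 [ 0.7668  0.0048 -0.    ]
canister [364. 342.] 0.57 [ 0.5828 -0.4649  0.    ]
dish_brush [230. 157.] 0.6 [0.5422 0.4433 0.    ]
```

View pics/scene0.png

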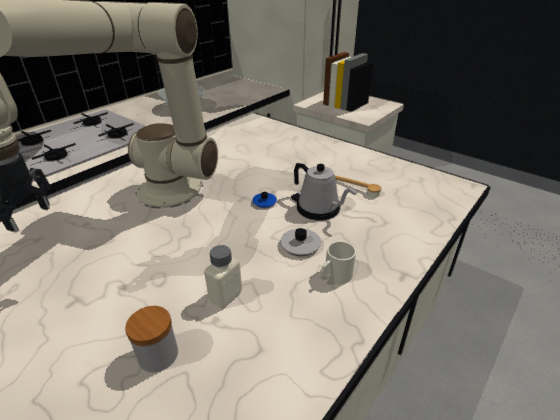

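View pics/side0.png

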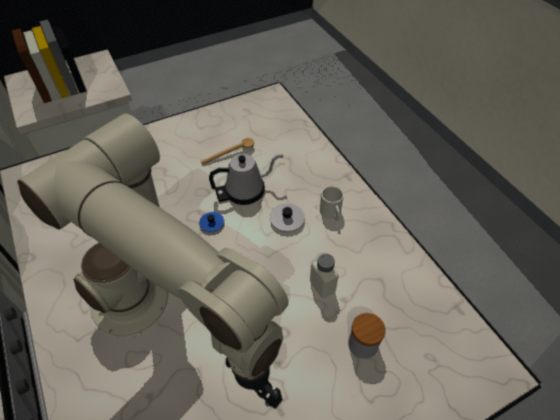

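The scene shows the kettle with its lid at (320,176), the bottle at (224,285) with its cap at (221,256), a large decoy lid on the worktop at (300,240) and a blue one at (264,200). In the side view the kettle is at (242,178) and the bottle at (324,277). The kettle's own lid is the smaller non-blue one. I'll move over it.

```bash
python3 -m inch '[[2,5.5,3,0],[4.5,11,6,0],[7,16.5,6,0],[9,22,6,0],[11.5,27.5,6,0],[14,33,6,0],[16,38.5,6,0],[18,44,6,0]]' 8.5 40; python3 -m inch '[[2,5,0,0],[4,10,0,0],[6,15,0,0],[8,20,0,0],[10,25,0,0],[12,30,0,0],[13.5,32,0,0],[13.5,32,0,0]]'
cat > m.py <<'E'
from h import *
import sys
np.set_printoptions(precision=4,suppress=True)
o=bot.get_obs();print(o['time'],np.round(o['q'],1),o['ee_pos'],o['tcp_rot'],o['wrist_force'])
H=dict(kettle=.024,kettle_lid=.134,lid_knob=.156,bottle=0,cap=.133,cap_top=.1615,neck_rim=.15)
p=cam('wrist');save(p,sys.argv[1])
for k in sys.argv[2:]:
    for r in bot.landmark_of(k,p)[:3]: print(k,np.round(r['point']),round(r['score'],2),at_z(p,r['point'],H[k]))
E
python3 m.py w1 kettle kettle_lid lid_knob
python3 - <<'E'
from h import *
np.set_printoptions(precision=4,suppress=True)
ps=cam('scene');pd=cam('side')
print('big lid',at_z(ps,[299,246],0),at_z(pd,[287,221],0),'blue',at_z(ps,[263,206],0),at_z(pd,[214,220],0))
print('kettlelid',tri([(ps,[320,176]),(pd,[242,164])]),'captop',tri([(ps,[222,252]),(pd,[325,260])]),'mug',tri([(ps,[339,272]),(pd,[333,212])]))
E
```

```text
time: 2.0
ee_pos: [0.3893, -0.0668, 0.2995]
tcp_rot: [180.0, -0.0, 22.3]
wrist_force: [0.6, -0.1, -0.4]
opening: 0.085
grasp_force: 0.0
time: 3.0
ee_pos: [0.5309, 0.2377, 0.298]
tcp_rot: [-179.3, 0.1, 23.9]
wrist_force: [0.9, -0.8, -0.7]
opening: 0.085
grasp_force: 0.0
3.0 [ 23.8  11.5  24.  102.6   0.7 179.9] [0.5309 0.2377 0.298 ] [-179.3266    0.1092   23.8608] [ 0.9274 -0.8423 -0.7053]
kettle_lid [266. 192.] 0.94 [0.5223 0.2582 0.134 ]
kettle_lid [433. 179.] 0.89 [0.5984 0.1192 0.134 ]
kettle_lid [284. 295.] 0.63 [0.426  0.1959 0.134 ]
lid_knob [265. 198.] 0.88 [0.5219 0.2571 0.156 ]
lid_knob [282. 305.] 0.73 [0.4273 0.1988 0.156 ]
lid_knob [445. 186.] 0.68 [0.5972 0.1169 0.156 ]
big lid [0.5989 0.0456 0.    ] [0.5944 0.0452 0.    ] blue [0.3634 0.1417 0.    ] [0.3612 0.1726 0.    ]
kettlelid [0.5235 0.2619 0.1299] captop [ 0.5695 -0.2389  0.1532] mug [0.7642 0.0061 0.0099]
```

```bash
python3 -m inch '[[-0.3,0.5,0,10],[-0.8,1.5,-1,20],[-0.8,1.5,-2,30],[-0.8,1.5,-3,40],[-0.8,1.5,-4,50],[-0.8,1.5,-4,60],[-0.8,1.5,-4,60],[-0.8,1.5,-4,60]]'
python3 m.py w2 kettle_lid lid_knob
```

```text
time: 4.3
ee_pos: [0.5223, 0.2516, 0.2597]
tcp_rot: [-179.4, -0.0, 83.6]
wrist_force: [0.4, 1.0, 0.5]
opening: 0.0848
grasp_force: 0.0
4.3 [ 25.6  10.3  18.2  98.5   0.4 122. ] [0.5223 0.2516 0.2597] [-179.3614   -0.0138   83.5605] [0.3797 0.9716 0.4849]
kettle_lid [166. 255.] 0.93 [0.4082 0.2175 0.134 ]
kettle_lid [357. 308.] 0.69 [0.576  0.1446 0.134 ]
kettle_lid [283. 198.] 0.65 [0.5185 0.2585 0.134 ]
lid_knob [288. 207.] 0.95 [0.5228 0.2566 0.156 ]
lid_knob [160. 260.] 0.84 [0.4128 0.2229 0.156 ]
lid_knob [359. 323.] 0.57 [0.5734 0.1452 0.156 ]
```

View pics/w2.png

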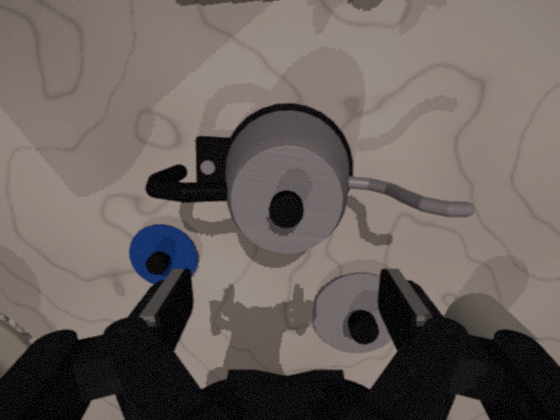

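Knob seen at (286,209), centred on the lid plate at (287,199), spout to the right; about (0.523, 0.257). Descending.

```bash
python3 -m inch '[[0.1,0.5,-2,0],[0.1,0.5,-4,0],[0.1,0.5,-6,0],[0.1,0.5,-7,0],[0.1,0.5,-7,0],[0.1,0.5,-7,0],[0.1,0.5,-7,0],[0.1,0.5,-7,0]]' 
python3 m.py w3 lid_knob
```

```text
time: 5.45
ee_pos: [0.5235, 0.2569, 0.1897]
tcp_rot: [-179.4, -0.0, 83.8]
wrist_force: [0.4, -0.0, -0.3]
opening: 0.0851
grasp_force: 0.0
5.45 [ 26.    9.4   9.4  90.6   0.4 122.2] [0.5235 0.2569 0.1897] [-179.3614   -0.0126   83.7955] [ 0.4022 -0.0357 -0.2894]
lid_knob [285. 250.] 0.95 [0.5222 0.2579 0.156 ]
lid_knob [137. 290.] 0.93 [0.4303 0.2405 0.156 ]
lid_knob [370. 366.] 0.77 [0.5684 0.1706 0.156 ]
```

```bash
python3 -m inch '[[-0.1,0.1,-1,0],[-0.1,0.1,-2,0],[-0.1,0.1,-2.5,0],[-0.1,0.1,-2.9,0],[-0.1,0.1,-2.9,0],[-0.1,0.1,-2.9,0],[-0.1,0.1,-2.9,0],[-0.1,0.1,-2.9,0]]'; python3 -m inch '[[0,0,0,0],[0,0,0,0],[0,0,0,0],[0,0,0,0],[0,0,0,0],[0,0,0,0],[0,0,0,0],[0,0,0,0]]' 1.5 40
```

```text
time: 6.55
ee_pos: [0.5224, 0.2579, 0.1605]
tcp_rot: [-179.3, -0.0, 83.8]
wrist_force: [0.6, -0.1, -0.2]
opening: 0.0849
grasp_force: 0.0
time: 7.55
ee_pos: [0.5223, 0.2578, 0.1604]
tcp_rot: [-179.3, 0.0, 83.8]
wrist_force: [-0.7, -0.5, 2.8]
opening: 0.0243
grasp_force: 39.2
```

```bash
python3 -m inch '[[0,0,0.5,0],[0,0,1,0],[0,0,2,0],[0,0,3,0],[0,0,4,0],[0,0,5,0],[0,0,6,0],[0,0,6,0]]'
python3 m.py w4 lid_knob
python3 - <<'E'
from h import *
p=cam('scene');a=p['img'][120:300,200:400];q=cam('wrist')
cv2.imwrite('pics/l1.png',np.hstack([cv2.resize(a,(440,396)),cv2.resize(q['img'],(360,396))])[...,::-1])
E
```

```text
time: 8.55
ee_pos: [0.5227, 0.258, 0.2213]
tcp_rot: [-179.4, -0.0, 83.8]
wrist_force: [0.3, -0.8, -0.8]
opening: 0.0247
grasp_force: 39.3
8.55 [ 26.1   9.7  13.3  94.1   0.4 122.3] [0.5227 0.258  0.2213] [-179.3983   -0.0364   83.8025] [ 0.2783 -0.7605 -0.8022]
lid_knob [146. 276.] 0.79 [0.4196 0.2346 0.156 ]
lid_knob [287. 277.] 0.59 [0.5184 0.2243 0.156 ]
```

View pics/l1.png

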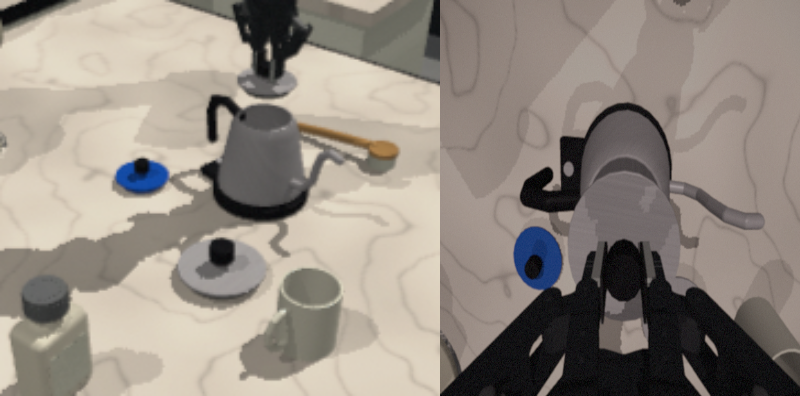

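```bash
python3 -m inch '[[-0.3,-3,0,0],[-1,-8,0,0],[-1.5,-13,0,0],[-2,-18,0,0],[-2.6,-23,0,0],[-3.2,-28,0,0],[-4,-33,0,0],[-4.3,-35.8,0,0]]'; python3 -m inch '[[0,0,-1,0],[0,0,-4,0],[0,0,-7,0],[0,0,-10,0],[0,0,-13,0],[0,0,-15,0],[0,0,-16.5,0],[0,0,-16.5,0]]'; python3 -c "
from h import *
o=bot.get_obs();print(o['ee_pos'],o['opening'])"
```

```text
time: 9.75
ee_pos: [0.4786, -0.1022, 0.2201]
tcp_rot: [-179.3, 0.0, 83.7]
wrist_force: [0.0, -0.1, -0.8]
opening: 0.0243
grasp_force: 39.4
time: 10.75
ee_pos: [0.4787, -0.0995, 0.0541]
tcp_rot: [-179.2, -0.0, 83.8]
wrist_force: [0.1, 0.5, -0.7]
opening: 0.0247
grasp_force: 39.4
[ 0.47865123 -0.09948466  0.05413028] 0.02467608577594356
```

```bash
python3 -m inch '[[0,0,-0.6,0],[0,0,-1.2,0],[0,0,-1.8,0],[0,0,-2.2,0],[0,0,-2.4,0],[0,0,-2.6,0],[0,0,-2.7,0],[0,0,-2.7,0]]'
```

```text
time: 11.75
ee_pos: [0.4793, -0.1001, 0.0283]
tcp_rot: [-179.3, 0.0, 83.8]
wrist_force: [-0.7, -0.1, -0.2]
opening: 0.0243
grasp_force: 39.4
```

```bash
python3 -m inch '[[0,0,-0.05,0],[0,0,-0.1,0],[0,0,-0.15,0],[0,0,-0.2,0],[0,0,-0.25,0],[0,0,-0.25,0],[0,0,-0.25,0],[0,0,-0.25,0]]'
```

```text
time: 12.75
ee_pos: [0.4793, -0.1002, 0.0265]
tcp_rot: [-179.3, 0.0, 83.8]
wrist_force: [-3.9, 0.7, 6.8]
opening: 0.0243
grasp_force: 40.3
```

```bash
python3 -m inch '[[0,0,0,0],[0,0,0,0],[0,0,0,0],[0,0,0,0],[0,0,0,0],[0,0,0,0],[0,0,0,0],[0,0,0,0]]' 8.5 40; python3 -m inch '[[0,0,1,0],[0,0,3,0],[0,0,7,0],[0,0,12,0],[0,0,17,0],[0,0,21,0],[0,0,23,0],[0,0,23,0]]';  python3 -m inch '[[1,-2,0,0],[3,-5,0,0],[5,-8,0,0],[6,-11,0,0],[7,-12,0,0],[7,-12,0,0],[7,-12,0,0],[7,-12,0,0]]'; python3 m.py w5 cap cap_top bottle kettle_lid lid_knob
```

```text
time: 13.75
ee_pos: [0.4793, -0.1002, 0.0258]
tcp_rot: [-179.3, 0.0, 83.8]
wrist_force: [1.1, 0.0, -0.4]
opening: 0.0852
grasp_force: 0.0
time: 14.75
ee_pos: [0.4799, -0.1003, 0.2577]
tcp_rot: [-179.5, 0.0, 83.8]
wrist_force: [1.3, -0.6, 0.0]
opening: 0.0852
grasp_force: 0.0
time: 15.75
ee_pos: [0.5491, -0.2198, 0.2558]
tcp_rot: [-179.3, 0.0, 83.8]
wrist_force: [0.1, 0.1, 0.2]
opening: 0.0849
grasp_force: 0.0
15.75 [-21.7  12.   19.8  98.4  -0.2  74.4] [ 0.5491 -0.2198  0.2558] [-179.3273    0.0071   83.8273] [0.1208 0.1258 0.219 ]
cap_top [319. 245.] 0.94 [ 0.5704 -0.2448  0.1615]
cap_top [311. 231.] 0.59 [ 0.5652 -0.2328  0.1615]
bottle [305. 195.] 0.63 [ 0.5675 -0.2473  0.    ]
kettle_lid [213.  80.] 0.81 [ 0.5036 -0.1155  0.134 ]
lid_knob [214.  76.] 0.63 [ 0.5091 -0.1153  0.156 ]
```

View pics/w5.png

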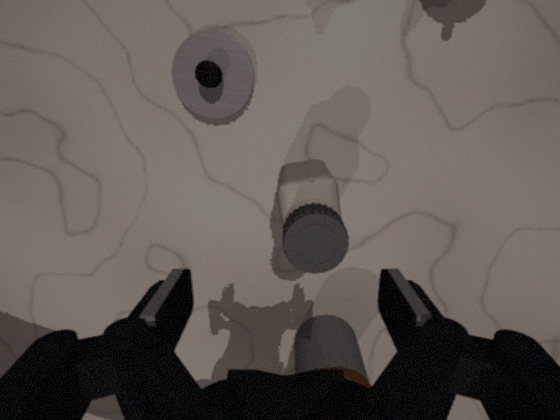

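The lid stands knob up on the worktop at (213,76). The cap's top is centred at about (315,238), i.e. (0.568, -0.239).

```bash
python3 -m inch '[[0.6,-0.7,0,0],[1.2,-1.4,-1,0],[1.9,-2,-2,0],[1.9,-2,-4,0],[1.9,-2,-4,0],[1.9,-2,-4,0],[1.9,-2,-4,0],[1.9,-2,-4,0]]'; python3 m.py w6 cap_top bottle
python3 - <<'E'
from h import *
p=cam('wrist')
for X in [(.568,-.24),(.57,-.245),(.565,-.245)]:
    im=p['img'].copy()
for X,c in [((.568,-.240),(255,0,0)),((.570,-.243),(0,255,0))]:
    a=np.linspace(0,2*np.pi,60);pts=np.array([proj(p,[X[0]+.0255*np.cos(t),X[1]+.0255*np.sin(t),.1615]) for t in a])
    cv2.polylines(im,[np.round(pts).astype(int)],True,c,1)
cv2.imwrite('pics/ov.png',cv2.resize(im[100:420,140:480],None,fx=1.8,fy=1.8,interpolation=2)[...,::-1])
E
```

```text
time: 17.05
ee_pos: [0.5685, -0.2402, 0.2164]
tcp_rot: [-179.4, 0.0, 83.8]
wrist_force: [-0.9, -0.4, -0.3]
opening: 0.0852
grasp_force: 0.0
17.05 [-22.8  14.7  18.6  94.5  -0.2  73.4] [ 0.5685 -0.2402  0.2164] [-179.3815    0.0246   83.8029] [-0.8775 -0.3776 -0.2607]
cap_top [293. 245.] 0.67 [ 0.5712 -0.2458  0.1615]
bottle [287. 188.] 0.74 [ 0.5668 -0.2461  0.    ]
```

View pics/ov.png

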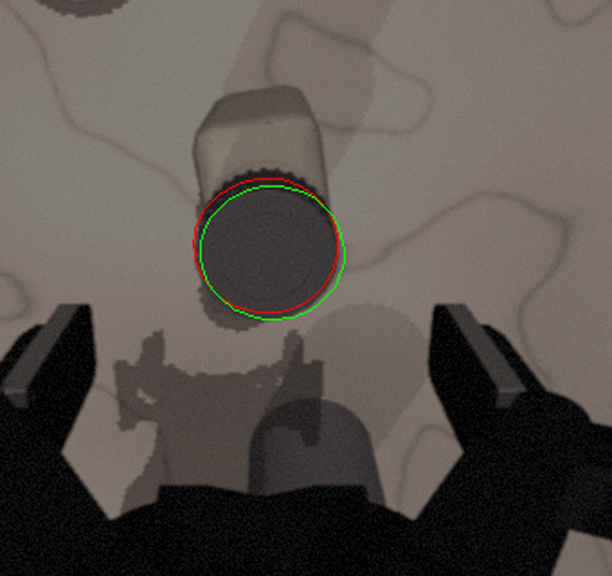

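```bash
python3 -m inch '[[0,-0.1,-2,0],[0,-0.1,-4,0],[0,-0.1,-6,0],[0,-0.1,-7,0],[0,-0.1,-7.5,0],[0,-0.1,-7.7,0],[0,-0.1,-7.7,0],[0,-0.1,-7.7,0]]'; python3 -m inch '[[0,0,0,0],[0,0,0,0],[0,0,0,0],[0,0,0,0],[0,0,0,0],[0,0,0,0],[0,0,0,0],[0,0,0,0]]' 4 80
```

```text
time: 18.25
ee_pos: [0.5685, -0.2412, 0.1393]
tcp_rot: [-179.4, 0.0, 83.8]
wrist_force: [1.4, -0.7, 0.0]
opening: 0.0852
grasp_force: 0.0
time: 19.25
ee_pos: [0.5684, -0.2412, 0.1389]
tcp_rot: [-179.3, 0.0, 83.8]
wrist_force: [1.5, 0.2, 4.6]
opening: 0.0492
grasp_force: 82.0
```

```bash
python3 -m inch '[[0,0,-0.1,0],[0,0,-0.2,0],[0,0,-0.3,0],[0,0,-0.4,0],[0,0,-0.4,0],[0,0,-0.4,0],[0,0,-0.4,0],[0,0,-0.4,0]]'
```

```text
time: 20.25
ee_pos: [0.5689, -0.2412, 0.136]
tcp_rot: [-179.4, 0.0, 83.8]
wrist_force: [2.4, 0.8, 10.6]
opening: 0.0491
grasp_force: 82.6
```

```bash
python3 -m inch '[[0,0,-0.1,0],[0,0,-0.2,0],[0,0,-0.3,0],[0,0,-0.4,0],[0,0,-0.4,0],[0,0,-0.4,0],[0,0,-0.4,0],[0,0,-0.4,0]]'
```

```text
time: 21.25
ee_pos: [0.5691, -0.2413, 0.1348]
tcp_rot: [-179.6, 0.1, 83.8]
wrist_force: [-2.9, 4.7, 26.8]
opening: 0.0493
grasp_force: 84.3
```

```bash
python3 -m inch '[[0,0,0,3],[0,0,0,8],[0,0,0,14],[0,0,0,20],[0,0,0,26],[0,0,0,32],[0,0,0,38],[0,0,0,44]]'; python3 -c "
from h import *
o=bot.get_obs();print(o['torque'])"
```

```text
time: 22.25
ee_pos: [0.5687, -0.242, 0.1349]
tcp_rot: [-179.4, 0.3, 128.0]
wrist_force: [-5.1, 0.3, 27.8]
opening: 0.0493
grasp_force: 84.1
[-0.05368856  1.17987799 -0.16869775]
```

```bash
python3 -m inch '[[0,0,0,6],[0,0,0,12],[0,0,0,18],[0,0,0,24],[0,0,0,30],[0,0,0,36],[0,0,0,41],[0,0,0,41]]'
python3 - <<'E'
from h import *
print(bot.get_obs()['torque'])
p=cam('scene');q=cam('wrist')
cv2.imwrite('pics/t1.png',np.hstack([cv2.resize(p['img'][200:340,150:300],(400,373),interpolation=2),cv2.resize(q['img'],(400,373))])[...,::-1])
E
```

```text
time: 23.25
ee_pos: [0.5687, -0.2425, 0.1351]
tcp_rot: [-179.1, 0.3, 168.8]
wrist_force: [-7.8, -1.4, 28.4]
opening: 0.0495
grasp_force: 84.4
[-0.54205566  1.27498367  0.00460783]
```

View pics/t1.png

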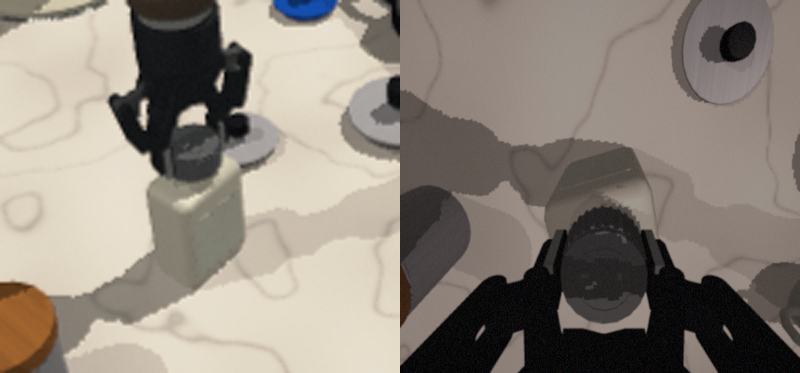

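```bash
python3 -m inch '[[0,0,0.2,0],[0,0,0.4,0],[0,0,0.6,0],[0,0,0.8,0],[0,0,1.0,0],[0,0,1.2,0],[0,0,1.5,0],[0,0,1.5,0]]'
```

```text
time: 24.35
ee_pos: [0.5684, -0.2411, 0.1457]
tcp_rot: [-179.3, -0.0, 168.8]
wrist_force: [-1.2, -2.1, 0.2]
opening: 0.0493
grasp_force: 82.6
```

```bash
python3 -m inch '[[0,0,0.5,0],[0,0,1.2,0],[0,0,2,0],[0,0,3,0],[0,0,4,0],[0,0,5.5,0],[0,0,7,0],[0,0,7.5,0]]';python3 -m inch '[[0,0,0,0],[0,0,0,0],[0,0,0,0],[0,0,0,0],[0,0,0,0],[0,0,0,0],[0,0,0,0],[0,0,0,0]]'
python3 - <<'E'
from h import *
p=cam('scene');q=cam('side');b=cv2.imread('pics/scene0.png')[...,::-1]
def L(k,p):
    for r in bot.landmark_of(k,p)[:3]: print(k,np.round(r['point']),round(r['score'],2))
for k in('bottle','neck_rim','cap','kettle','kettle_lid','mug'):L(k,p);L(k,q)
f=lambda i:cv2.resize(i[150:350,130:390],(400,308),interpolation=2)
cv2.imwrite('pics/e.png',np.hstack([f(b),f(p['img'])])[...,::-1])
E
```

```text
time: 25.35
ee_pos: [0.5687, -0.2413, 0.2224]
tcp_rot: [-179.3, 0.1, 168.8]
wrist_force: [0.2, -0.0, 0.7]
opening: 0.0493
grasp_force: 82.7
time: 26.35
ee_pos: [0.5684, -0.2412, 0.2208]
tcp_rot: [-179.3, 0.0, 168.8]
wrist_force: [-0.5, -0.6, -0.5]
opening: 0.0492
grasp_force: 82.7
bottle [226. 299.] 0.62
bottle [325. 284.] 0.78
bottle [327. 241.] 0.64
neck_rim [216. 254.] 0.98
neck_rim [324. 260.] 0.72
cap [240. 247.] 0.37
cap [330. 250.] 0.66
kettle [317. 204.] 0.74
kettle [243. 183.] 0.84
kettle_lid [262. 205.] 0.81
kettle_lid [238. 255.] 0.73
kettle_lid [297. 245.] 0.64
kettle_lid [214. 220.] 0.89
kettle_lid [287. 223.] 0.87
kettle_lid [280. 267.] 0.74
mug [335. 276.] 0.94
```

View pics/e.png

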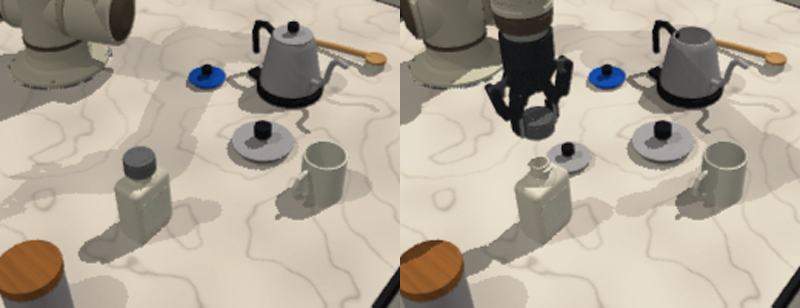

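The bottle is unmoved with its neck open (right half, about (540,165)). The cap is held level above it at (535,122), and the lid stands at (568,157). The kettle and the other objects are as before, so I'm handing it in.

```bash
python3 -c "
from workcell import bot
print(bot.job_done())"
```

```text
the job is handed in; nothing more can be done
None
```

The job is handed in at about 26 s of the 61 s allowed: the lid is set knob up on the bare worktop, and the freed cap is held level about 6 cm straight above the open neck, with the bottle, kettle and other objects still in place in the last picture.

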